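# Seat the flat stake in its taper socket and tap it home

## Task

Take the flat-topped steel stake out of the wooden rack and stand its tapered shank loosely in the socket of the green stake holder. Let go of it, then tap down on its flat top until the taper locks: fully home, upright, sinking no further.

Things in the scene. Friction and masses are not known exactly. Their poses are not given: they have to be found in the camera images.
- flat_head (a point): Centre of the head of the loose flat-topped steel stake (0.3 kg): a disc 44 mm across, 20 mm high, to be gripped round its side from above; its flat top is 10 mm above this point. Below: neck 22 mm across, collar 36 mm (its top 30 mm below this point), then the tapered shank, 62 mm long, 28 mm across at its top, 12 mm at the tip, 98 mm below this point. z: tip to head; yaw means nothing.
- rack: Fixed light-wood block 60 x 245 x 70 mm, origin under its centre, y along its length. Three holes in a row along y, 85 mm apart, hold three upright steel stakes in any order: flat-topped, ball-headed and pointed horn. Shanks hang loose; the collars rest on the rack's top, so the flat one's head centre is 106 mm above the bench.
- socket_mouth (a point): Centre of the taper socket's mouth, 78 mm above the bench; vertical bore 28 mm across here, narrowing downward; z up. Set in by its weight the shank enters 36 mm and binds: it stands loose, maybe leaning a little, head centre about 62 mm, flat top 72 mm above the mouth. Driven fully home, 14 mm lower at a hard stop, it is upright, head centre 48 mm and flat top 58 mm above the mouth.
- stake_holder: Fixed green casting that has the socket: a round body 57 mm across at the mouth on a foot 120 x 120 x 14 mm; origin under its centre, z up. The binding shank yields to 10 to 20 N straight down on its top (shut fingertips will do), in one or several taps, and does not spring back. Between holder and rack a fixed coffee mill, 260 mm tall, stands half a metre ahead of the robot: carry the stake over it.
Mind the look-alikes: they are no part of the job. Leave any red look-alike of the part that bears flat_head alone.

How it is judged:
On the way:
1. the flat stake stands in the socket, let go, not yet home (horizontal distance between flat_head and socket_mouth below 0.025 m and z of flat_head in the frame of socket_mouth between 0.053 and 0.07 m and contact force between the fingers and anything else below 0.2 N), for 0.2 s.
At the end, for the whole second after the job is handed in: the flat stake is in the socket and driven home: the centre of its head within 12 mm of the socket's axis and no more than 51.5 mm above the mouth (home is 48 mm), upright within 7 degrees (horizontal distance between flat_head and socket_mouth below 0.012 m and z of flat_head in the frame of socket_mouth below 0.0515 m and angle between flat_head's own z axis and vertical below 0.12 rad); the robot touches nothing.
It also fails if it takes over 51 s, if anything falls off the work surface, if the arm or the gripper's body presses on something with over 40 N, if the wrist force passes 120 N, or if a joint passes its speed limit or range.

## Robot

A 7-joint arm with a two-finger parallel gripper is mounted at the origin on a cart in front of the work surface, level with it; the furniture and walls round the work are solid. World frame = base frame: x ahead of the robot, y to its left, z up, the work surface at z = 0. Lengths are in m, angles in rad, forces in N, time in s.
With the tool pointing down it reaches from about 0.425 to 0.925 m from the base axis. Payload 6.8 kg.
Tool frame: the origin (TCP) lies on the centre line of the jaws, within the pads' length; the fingertips stand bot.tip_reach ahead of it and the grasp point (between the pads) lies 3 mm ahead of it (bot.tip_reach is the distance from the TCP to the fingertips, in m); z points along the fingers, y is the line along which they close (so a half turn about z gives the same grasp; the last joint's range is limited). The gripper opens to 85 mm and grips with 20 to 120 N. Pads are 22 mm wide; open, the fingers measure 114 mm over their backs; the gripper's body (76 mm by 85 mm) begins 54 mm behind the grasp point. The pads swing forward as they close: fully open they stand 13 mm farther back than shut.
Start: joints at [-0.108, 0.477, 0.022, 1.555, -0.011, 1.109, -0.083], TCP at [0.675, 0, 0.253] pointing down, gripper open.
Joint ranges: [-2.96, 2.96], [-0.34, 2.1], [-1.41, 1.46], [0.24, 2.44], [-1.37, 4.51], [0.17, 1.92], [-2.96, 2.96]. Speed limits (rad/s): [2.39, 2.39, 3.14, 3.14, 3.14, 3.14, 3.14].

## Interface

Orientations are given as a unit quaternion [w, x, y, z].
In Python, from station import bot gives the robot as it stands.
- The arm moves only by the tool jog_arm, never from a script. Its argument "deltas" is a list of rows, each a list of 7 numbers: the shift along the world's x, y, z in m, then the turn, a rotation vector about the world's x, y, z in rad, then the opening, from 0 (shut) to 1 (fully open). In form: [[x, y, z, rx, ry, rz, grip], ...]. A call has 1 to 10 rows; each row shifts and turns the commanded pose from where the row before left it; what a row does not reach is not made up. A row lasts 1/10 s, in which the tool goes at most 50 mm and 8.59 degrees, less where a joint would pass 70% of its speed; a pose out of reach is approached as far as the arm can. A call with a gripper value outside its range is refused whole. The fingers move at their own pace and stop on an object; "newtons" is the grip in N (left out, the last holds). Time passes only in rows, so rows that do not move let the fingers close. It gives the time, the measured TCP pose, the force, the opening and the grip force at its end, in the units of the state.
- bot.get_obs(): the state, without advancing time (a new reading comes with each control period).
- bot.read_camera(name): name is "scene" or "side" or "wrist"; returns a dict with "img" (384x512x3 uint8, red, green, blue), "K" (3x3 intrinsics, pixels), "eye" and "attitude" of the camera in the world. Camera axes: x right, y down, z forward; pixel columns grow to the right and rows downward; lengths in m; the calibration is good to about 2 mm. A picture is of the moment at which its call begins. There is no depth.
- bot.hand_in(): hands the job in; it is judged then, once.
The state is a dict: "t": time; "q": joint angles; "joint_vel": joint speeds; "joint_torque": joint torques, N m; "eef_pos": TCP position; "tool_rot": TCP orientation; "contact_force": force on the tool from outside, world axes, zero at the start; "torque": the same for the moment, N m; "gripper_width": opening from 0.0 (shut) to 1.0 (fully open); "grasp_force": force on a finger pad.
Only numpy, scipy, OpenCV 4.12 (cv2) and the standard library are available. Lean on these libraries where they do the work, as an engineer would, in place of code of your own. Each camera call takes 0.05 s, during which the arm holds its last target. There are 200 camera calls.

## Working session

There is one attempt and no reset: what is moved stays moved. The work goes in short steps, Python scripts to look and compute and a tool call to move; the robot and the scene stay as the last step left them, time stands still between calls to the robot, and variables do not carry over. Pictures are saved under pics/ and viewed, at most 10 in all, crops included, and the job is handed in when it is done.

Besides the shell and the picture viewer there is one more tool, called as name(argument=value, ...), one argument or row to a line, values as JSON. jog_arm: Moves the arm, as the interface text tells. Its arguments: {"type":"object","properties":{"deltas":{"type":"array"},"newtons":{"type":"number"}},"required":["deltas"]}

```bash
mkdir -p pics
cat > h.py <<'E'
import numpy as np,cv2
from station import bot
from scipy.spatial.transform import Rotation as R
def rot(a):
    a=np.array(a,float)
    return a if a.shape==(3,3) else R.from_quat(a[[1,2,3,0]]).as_matrix()
def ray(c,u,v):
    d=rot(c['attitude'])@np.linalg.solve(c['K'],[u,v,1.]); return np.array(c['eye'],float),d
def plane(c,u,v,z):
    e,d=ray(c,u,v); return e+d*(z-e[2])/d[2]
def tri(rs):
    A=0;b=0
    for e,d in rs:
        d=d/np.linalg.norm(d);P=np.eye(3)-np.outer(d,d);A=A+P;b=b+P@e
    p=np.linalg.solve(A,b); return p,[np.linalg.norm((np.eye(3)-np.outer(d,d)/(d@d))@(p-e)) for e,d in rs]
def proj(c,p):
    q=c['K']@(rot(c['attitude']).T@(np.array(p)-c['eye'])); return q[:2]/q[2]
def snap(n,f):
    c=bot.read_camera(n); cv2.imwrite('pics/'+f+'.png',c['img'][:,:,::-1]); np.save('pics/'+f+'.npy',c,allow_pickle=True); return c
def load(f): return np.load('pics/'+f+'.npy',allow_pickle=True).item()
E
python3 - <<'E'
from h import *
cs=[snap(n,n+'0') for n in('scene','side','wrist')]
for c in cs: print(c['eye'],c['attitude'],c['K'][0])
cv2.imwrite('pics/both.png',np.vstack([np.hstack([cs[0]['img']]),cs[1]['img']])[:,:,::-1][:, :])
print(bot.tip_reach,bot.get_obs())
E
```

```text
[-0.3016075   0.91731809  0.98060923] [ 0.1534271  -0.29735896  0.83839067 -0.43027765] [478.47950744   0.         256.58940198]
[ 0.24214215 -1.00133267  0.81474179] [-0.45031962  0.88531334 -0.09812065  0.06168369] [469.10312471   0.         251.91776266]
[0.67478908 0.07346063 0.37264715] [ 1.46383070e-01  9.89227771e-01  1.18276273e-04 -6.32889292e-04] [281.60076259   0.         256.08982748]
0.022 {'t': 0.15, 'q': array([-0.10809352,  0.4776208 ,  0.02236161,  1.55621723, -0.01150164,
        1.10929417, -0.08308468]), 'joint_vel': array([ 0.00017317, -0.00216702,  0.00054192, -0.00454477,  0.0004929 ,
       -0.00043609, -0.00104983]), 'joint_torque': array([ 1.55385478e-03, -5.96924365e+01,  1.60940632e+00, -2.81490952e+01,
        1.26662746e-02,  6.56643446e-03,  5.58682734e-05]), 'eef_pos': array([ 6.74576076e-01, -1.68441791e-05,  2.52545234e-01]), 'tool_rot': array([-4.60696558e-04,  7.07102120e-01,  7.07111090e-01, -5.34432339e-04]), 'contact_force': array([ 0.00358249, -0.71284707, -0.48325674]), 'torque': array([-0.00435073,  0.02153737,  0.04121544]), 'grasp_force': 0.0, 'gripper_width': 0.997052213709784}
```

View pics/scene0.png

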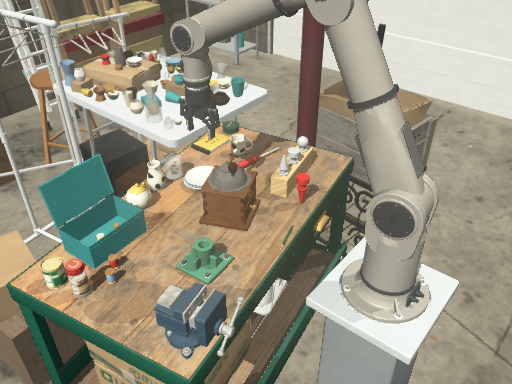

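View pics/side0.png

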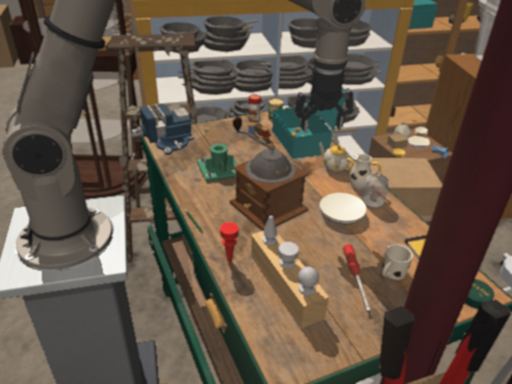

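The scene view has the green holder at about (203,255), the mill at (230,195) and the rack at (293,170). The flat stake is in the middle at (293,153), and the red look-alike is at (303,187). In the side view the flat head is at (288,250) and the holder at (218,158). I'll enlarge both regions to measure them.

Run:
```python
from h import *
a,b=load('scene0'),load('side0')
def cr(c,x,y,w=66,h=50,s=6): return cv2.resize(c['img'][y:y+h,x:x+w],None,fx=s,fy=s,interpolation=cv2.INTER_CUBIC)
im=np.vstack([np.hstack([cr(a,262,130),cr(a,170,232)]),np.hstack([cr(b,255,230),cr(b,190,138)])])
cv2.imwrite('pics/crop.png',im[:,:,::-1])
for c in(a,b):
  hsv=cv2.cvtColor(c['img'],cv2.COLOR_RGB2HSV)
  print(plane(c,*((293,151) if c is a else (288,247)),.116),plane(c,*((204,243) if c is a else (218,150)),.078))
```

```text
[ 0.50707214 -0.27772055  0.116     ] [0.44600578 0.23294072 0.078     ]
[ 0.50935254 -0.27688258  0.116     ] [0.44065074 0.22703933 0.078     ]
```

View pics/crop.png

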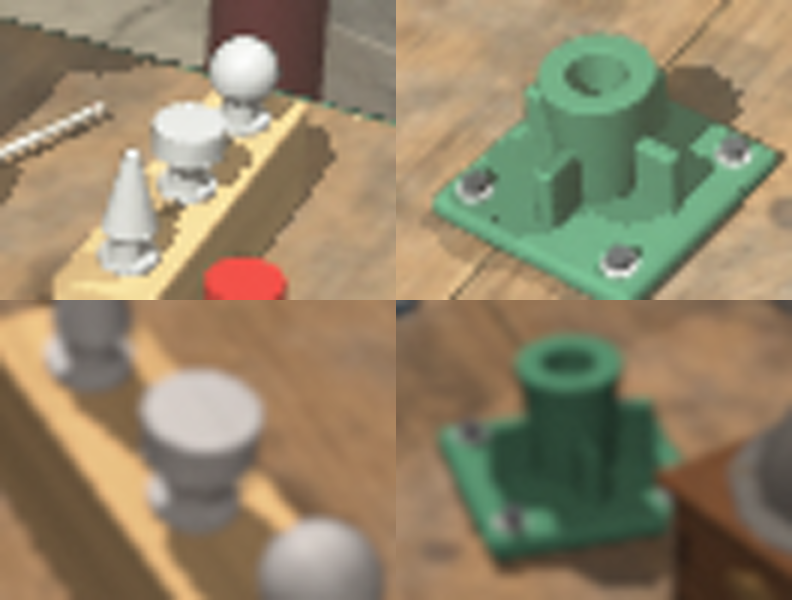

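Run:
```python
from h import *
a,b=load('scene0'),load('side0')
for n,pa,pb,z in(('top',(293.2,149.3),(288.2,248),.116),('mouth',(203.2,243.8),(218.3,148.2),.078),('ball',(302.4,141.2),(308,278),.11),('tip',(283.7,154.8),(270,219),.14)):
  print(n,plane(a,*pa,z),plane(b,*pb,z),tri([ray(a,*pa),ray(b,*pb)]))
# rack edges & mill, red
for p in((222,167),(238,167)): print('red',plane(b,230,228,.1),plane(b,*p,.2))
print('mill', plane(b,270,155,.26), plane(a,231,165,.26))
```

```text
top [ 0.5132563  -0.28757781  0.116     ] [ 0.50884468 -0.28007653  0.116     ] (array([ 0.50878074, -0.28255161,  0.1191837 ]), [np.float64(0.0011163309940598113), np.float64(0.0011163309940596404)])
mouth [0.44541841 0.23674134 0.078     ] [0.44341958 0.23753105 0.078     ] (array([0.44398141, 0.23735174, 0.07859226]), [np.float64(0.0007470885478110678), np.float64(0.0007470885478109859)])
ball [ 0.52626086 -0.36365177  0.11      ] [ 0.52474325 -0.36946125  0.11      ] (array([ 0.52695912, -0.3665221 ,  0.10759517]), [np.float64(0.0012007185817780983), np.float64(0.0012007185817779391)])
tip [ 0.49451612 -0.20482987  0.14      ] [ 0.48719336 -0.20277376  0.14      ] (array([ 0.48965965, -0.20183217,  0.14115818]), [np.float64(0.0028326652208795306), np.float64(0.002832665220879523)])
red [ 0.40061581 -0.16865229  0.1       ] [ 0.40342389 -0.05734269  0.2       ]
red [ 0.40061581 -0.16865229  0.1       ] [ 0.44131973 -0.06498211  0.2       ]
mill [ 0.50367761 -0.12135885  0.26      ] [0.46268602 0.09134099 0.26      ]
```

jog_arm(
  deltas=[
    [0,-0.035,0.02,0,0,0.022,1],
    [0,-0.035,0.02,0,0,0.05,1],
    [-0.01,-0.035,0,0,0,0.05,1],
    [-0.025,-0.035,0,0,0,0.05,1],
    [-0.025,-0.035,0,0,0,0.05,1],
    [-0.025,-0.035,0,0,0,0,1],
    [-0.025,-0.035,-0.01,0,0,0,1],
    [-0.025,-0.03,-0.015,0,0,0,1],
    [-0.03,-0.009,-0.015,0,0,0,1],
    [0,0,0,0,0,0,1],
  ],
)

```text
t: 1.15
eef_pos: [0.504, -0.2868, 0.2508]
tool_rot: [-0.003, 0.627, 0.779, -0.002]
contact_force: [-0.0, 0.4, 0.8]
gripper_width: 1.003
grasp_force: 0.0
```

Run:
```python
from h import *
c=snap('wrist','w1'); o=bot.get_obs(); print(o['t'],o['eef_pos'],o['tool_rot'],c['eye'],proj(c,[.51,-.284,.116]),proj(c,[.532,-.284,.116]))
```

```text
1.2 [ 0.50724041 -0.28519816  0.25214891] [-1.46293656e-03  6.25952676e-01  7.79859383e-01 -6.70894151e-04] [ 0.48912656 -0.21513394  0.37122067] [263.7307878  188.84990012] [286.42640786 193.6672712 ]
```

View pics/w1.png

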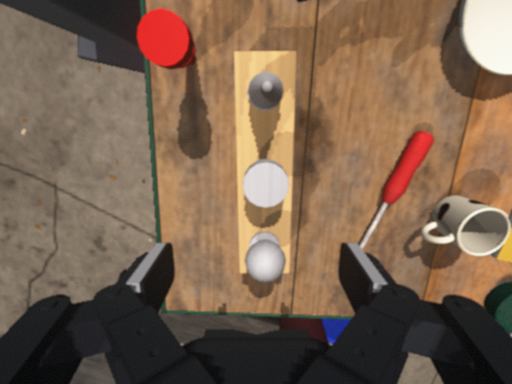

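The wrist view shows the flat head in the rack's middle hole at about (266,184), squarely aligned with the jaws. The horn is at (266,90) and the ball at (265,257). Next I'll refine the head centre.

Run:
```python
from h import *
c=load('w1');g=c['img'][150:220,230:300];s=cv2.cvtColor(g,cv2.COLOR_RGB2HSV)
m=((s[...,1]<40)&(s[...,2]>165)).astype(np.uint8)
n,l,st,ce=cv2.connectedComponentsWithStats(m);i=1+st[1:,4].argmax();print(st[i],ce[i]+[230,150])
cn=max(cv2.findContours((l==i).astype(np.uint8),0,1)[0],key=len);e=cv2.fitEllipse(cv2.convexHull(cn));print(e)
u=np.array(e[0])+[230,150];print(plane(c,*u,.116),plane(c,*u,.118))
```

```text
[  13   11   46   47 1628] [265.27149877 184.08660934]
((35.29913330078125, 34.10163497924805), (45.17072677612305, 45.7905387878418), 14.813724517822266)
[ 0.5104133  -0.27918036  0.116     ] [ 0.51024649 -0.27867847  0.118     ]
```

jog_arm(
  deltas=[
    [0.001,0.0035,-0.025,0,0,0,1],
    [0,0,-0.03,0,0,0,1],
    [0,0,-0.03,0,0,0,1],
    [0,0,-0.03,0,0,0,1],
    [0,0,-0.018,0,0,0,1],
    [0,0,-0.0095,0,0,0,1],
    [0,0,0,0,0,0,1],
    [0,0,0,0,0,0,1],
  ],
)

```text
t: 2.0
eef_pos: [0.5122, -0.2804, 0.1117]
tool_rot: [0.001, 0.624, 0.781, 0.0]
contact_force: [-0.1, 0.1, 0.2]
gripper_width: 1.001
grasp_force: 0.0
```

jog_arm(
  deltas=[
    [0,0,0,0,0,0,0],
    [0,0,0,0,0,0,0],
    [0,0,0,0,0,0,0],
    [0,0,0,0,0,0,0],
    [0,0,0,0,0,0,0],
    [0,0,0,0,0,0,0],
    [0,0,0,0,0,0,0],
    [0,0,0,0,0,0,0],
  ],
  newtons=50,
)

```text
t: 2.8
eef_pos: [0.5112, -0.2808, 0.1119]
tool_rot: [0.0, 0.625, 0.781, 0.0]
contact_force: [-2.0, 0.5, 5.4]
gripper_width: 0.498
grasp_force: 50.0
```

jog_arm(
  deltas=[
    [0,0,0.01,0,0,0,0],
    [0,0,0.02,0,0,0,0],
    [0,0,0.035,0,0,0,0],
    [0,0,0.04,0,0,0,0],
    [0,0,0.04,0,0,0,0],
    [0,0,0.04,0,0,0,0],
    [0,0,0.04,0,0,0,0],
    [0,0,0.04,0,0,0,0],
    [0,0,0.03,0,0,0,0],
    [0,0,0.015,0,0,0,0],
  ],
)

```text
t: 3.8
eef_pos: [0.5111, -0.2807, 0.4245]
tool_rot: [0.002, 0.625, 0.781, 0.001]
contact_force: [0.7, -0.0, -4.0]
gripper_width: 0.492
grasp_force: 51.6
```

Run:
```python
from h import *
a=snap('scene','s2');b=snap('side','d2'); o=bot.get_obs(); p=o['eef_pos'];print(o['t'],p,o['tool_rot'],o['contact_force'],o['gripper_width'])
L=[]
for c in(a,b):
  u=proj(c,p-[0,0,.05]).round().astype(int);print(u,proj(c,p-[0,0,.003]),proj(c,p-[0,0,.101]));L.append(cv2.resize(c['img'][u[1]-40:u[1]+40,u[0]-40:u[0]+40],None,fx=5,fy=5,interpolation=cv2.INTER_CUBIC))
cv2.imwrite('pics/c2.png',np.hstack(L)[:,:,::-1])
```

```text
3.9 [ 0.51138118 -0.28081608  0.42363545] [2.18652851e-03 6.24522426e-01 7.81003527e-01 6.70066392e-04] [-0.0701169  -0.318153   -3.61430145] 0.49555858202508224
[296  81] [296.63374404  66.52856501] [295.20524819  95.54396586]
[299 146] [300.79109861 123.45304531] [296.63909364 168.89371149]
```

View pics/c2.png

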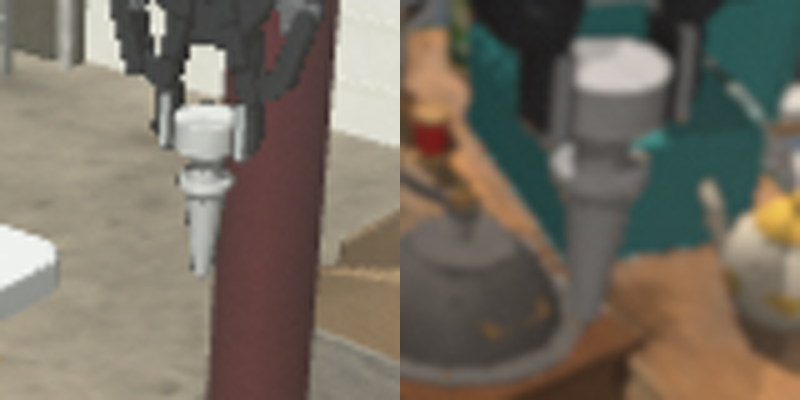

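The stake is held and hangs upright, with the tip close to where I predicted in both views. Now I'll carry it over the mill.

jog_arm(
  deltas=[
    [0,0.02,0,0,0,0,0],
    [0,0.04,0,0,0,0,0],
    [0,0.045,0,0,0,0,0],
    [0,0.045,0,0,0,0,0],
    [0,0.045,0,0,0,0,0],
    [0,0.045,0,0,0,0,0],
    [0,0.045,0,0,0,0,0],
    [0,0.045,0,0,0,0,0],
    [-0.01,0.045,0,0,0,0,0],
    [-0.015,0.045,0,0,0,0,0],
  ],
)

```text
t: 4.9
eef_pos: [0.485, 0.1408, 0.419]
tool_rot: [-0.001, 0.625, 0.781, -0.001]
contact_force: [0.7, 0.3, -3.7]
gripper_width: 0.493
grasp_force: 51.6
```

jog_arm(
  deltas=[
    [-0.015,0.04,0,0,0,0,0],
    [-0.015,0.03,0,0,0,0,0],
    [-0.012,0.02,-0.02,0,0,0,0],
    [0,0.008,-0.03,0,0,0,0],
    [0,0,-0.04,0,0,0,0],
    [0,0,-0.04,0,0,0,0],
    [0,0,-0.04,0,0,0,0],
    [0,0,-0.03,0,0,0,0],
    [0,0,-0.01,0,0,0,0],
    [0,0,0,0,0,0,0],
  ],
)

```text
t: 5.9
eef_pos: [0.4427, 0.2366, 0.2091]
tool_rot: [-0.001, 0.624, 0.781, -0.002]
contact_force: [0.1, -0.5, -2.8]
gripper_width: 0.496
grasp_force: 51.8
```

Run:
```python
from h import *
a=snap('scene','s3');b=snap('side','d3'); o=bot.get_obs(); p=o['eef_pos'];print(o['t'],p,o['tool_rot'],o['contact_force'],o['gripper_width'])
L=[]
for c in(a,b):
  u=proj(c,[.444,.237,.13]).round().astype(int);print(u,proj(c,p-[0,0,.101]));L.append(cv2.resize(c['img'][u[1]-40:u[1]+40,u[0]-40:u[0]+40],None,fx=5,fy=5,interpolation=cv2.INTER_CUBIC))
cv2.imwrite('pics/c3.png',np.hstack(L)[:,:,::-1])
```

```text
6.0 [0.44454331 0.23793536 0.21184385] [2.04510964e-04 6.24429449e-01 7.81080882e-01 6.90374960e-04] [ 0.49712875  0.19812062 -2.31524833] 0.4949010066370019
[202 230] [202.33289935 235.2571231 ]
[218 133] [218.41282519 138.73823197]
```

View pics/c3.png

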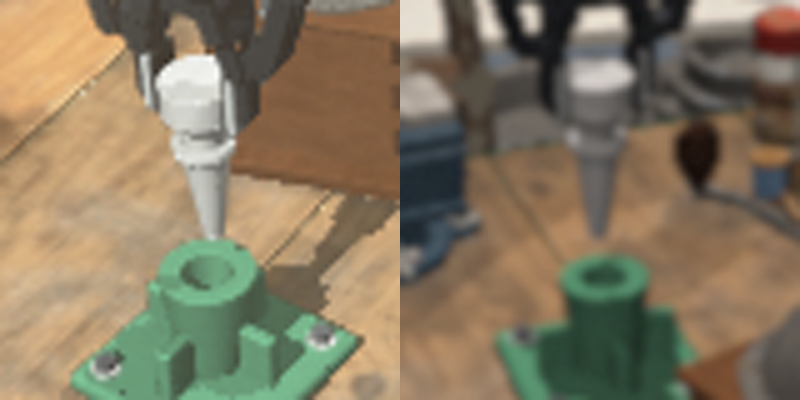

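Run:
```python
from h import *
a,b=load('s3'),load('d3')
f=lambda u,x,y:(u[0]-40+x/5-.4,u[1]-40+y/5-.4)
ua,ub=(202,230),(218,133)
for n,pa,pb in(('tip',(215,237),(198,237)),('headtop',(196,72),(202,77)),('collar',(202,147),(197,135)),('mouth',(208,271),(205,277))):
  pa,pb=f(ua,*pa),f(ub,*pb); print(n,tri([ray(a,*pa),ray(b,*pb)]))
p=np.array([.4445,.2379,.2118])
print([proj(c,p+[0,0,d])-np.array(u)+40 for c,u in((a,ua),(b,ub)) for d in(.007,-.101)])
```

```text
tip (array([0.43940379, 0.2360193 , 0.10714189]), [np.float64(0.0012824768947823288), np.float64(0.0012824768947823036)])
headtop (array([0.44495973, 0.23279354, 0.21549158]), [np.float64(0.0004070756218862751), np.float64(0.00040707562188646237)])
collar (array([0.44039263, 0.23955455, 0.17341653]), [np.float64(0.0020359766310500383), np.float64(0.0020359766310499446)])
mouth (array([0.44450052, 0.23739517, 0.07881014]), [np.float64(0.00019516679063236514), np.float64(0.00019516679063240794)])
[array([37.57837109, 14.09119721]), array([40.35427483, 45.26912625]), array([39.61742737, 13.11300356]), array([40.40108014, 45.75787316])]
```

jog_arm(
  deltas=[
    [0.003,0,-0.01,0,0,0,0],
    [0,0,-0.015,0,0,0,0],
    [0,0,-0.01,0,0,0,0],
    [0,0,-0.01,0,0,0,0],
    [0,0,-0.007,0,0,0,0],
    [0,0,0,0,0,0,0],
    [0,0,0,0,0,0,0],
  ],
)

```text
t: 6.7
eef_pos: [0.4472, 0.2377, 0.1589]
tool_rot: [0.0, 0.624, 0.781, 0.0]
contact_force: [0.1, -0.1, -2.5]
gripper_width: 0.497
grasp_force: 51.8
```

jog_arm(
  deltas=[
    [-0.001,0,-0.004,0,0,0,0],
    [0,0,-0.003,0,0,0,0],
    [0,0,-0.002,0,0,0,0],
    [0,0,0,0,0,0,0],
    [0,0,0,0,0,0,0],
  ],
)

```text
t: 7.2
eef_pos: [0.446, 0.2375, 0.1498]
tool_rot: [0.0, 0.624, 0.781, 0.0]
contact_force: [0.8, -0.4, -3.4]
gripper_width: 0.496
grasp_force: 51.8
```

jog_arm(
  deltas=[
    [0,0,-0.001,0,0,0,0],
    [0,0,-0.001,0,0,0,0],
    [0,0,0,0,0,0,0],
    [0,0,0,0,0,0,0],
  ],
)

```text
t: 7.6
eef_pos: [0.446, 0.2375, 0.1478]
tool_rot: [-0.0, 0.624, 0.781, 0.0]
contact_force: [-0.3, 0.6, -2.8]
gripper_width: 0.492
grasp_force: 51.8
```

jog_arm(
  deltas=[
    [0,0,-0.001,0,0,0,0],
    [0,0,-0.001,0,0,0,0],
    [0,0,0,0,0,0,0],
    [0,0,0,0,0,0,0],
  ],
)

```text
t: 8.0
eef_pos: [0.4461, 0.2375, 0.1458]
tool_rot: [0.0, 0.624, 0.781, 0.0]
contact_force: [-0.1, -0.1, -3.3]
gripper_width: 0.496
grasp_force: 51.9
```

jog_arm(
  deltas=[
    [0,0,0,0,0,0,0.55],
    [0,0,0,0,0,0,0.6],
    [0,0,0,0,0,0,0.7],
    [0,0,0,0,0,0,0.85],
    [0,0,0,0,0,0,1],
    [0,0,0,0,0,0,1],
    [0,0,0,0,0,0,1],
    [0,0,0,0,0,0,1],
  ],
)

```text
t: 8.8
eef_pos: [0.446, 0.2375, 0.1458]
tool_rot: [-0.0, 0.624, 0.781, -0.0]
contact_force: [-0.6, -1.0, 0.2]
gripper_width: 0.998
grasp_force: 0.0
```

jog_arm(
  deltas=[
    [0,0,0.01,0,0,0,1],
    [0,0,0.02,0,0,0,1],
    [0,0,0.02,0,0,0,1],
    [0,0,0.03,0,0,0,1],
    [0,0,0.03,0,0,0,1],
    [0,0,0.02,0,0,0,1],
    [0,0,0,0,0,0,0],
    [0,0,0,0,0,0,0],
    [0,0,0,0,0,0,0],
    [0,0,0,0,0,0,0],
  ],
)

```text
t: 9.8
eef_pos: [0.4455, 0.2371, 0.2747]
tool_rot: [-0.0, 0.624, 0.781, -0.001]
contact_force: [-0.2, -0.2, 0.2]
gripper_width: 0.329
grasp_force: 0.0
```

Run:
```python
from h import *
a=snap('scene','s4');b=snap('side','d4'); o=bot.get_obs(); p=o['eef_pos'];print(o['t'],p,o['contact_force'],o['gripper_width'])
L=[]
for c in(a,b):
  u=proj(c,[.444,.237,.13]).round().astype(int);print(u,proj(c,[.444,.237,.15])-u+40);L.append(cv2.resize(c['img'][u[1]-40:u[1]+40,u[0]-40:u[0]+40],None,fx=5,fy=5,interpolation=cv2.INTER_CUBIC))
cv2.imwrite('pics/c4.png',np.hstack(L)[:,:,::-1])
```

```text
9.9 [0.44564571 0.23726241 0.27494789] [ 0.97946228  0.08499073 -0.03160868] 0.1432810220193595
[202 230] [39.74414638 34.2118095 ]
[218 133] [40.01168456 34.40470687]
```

View pics/c4.png

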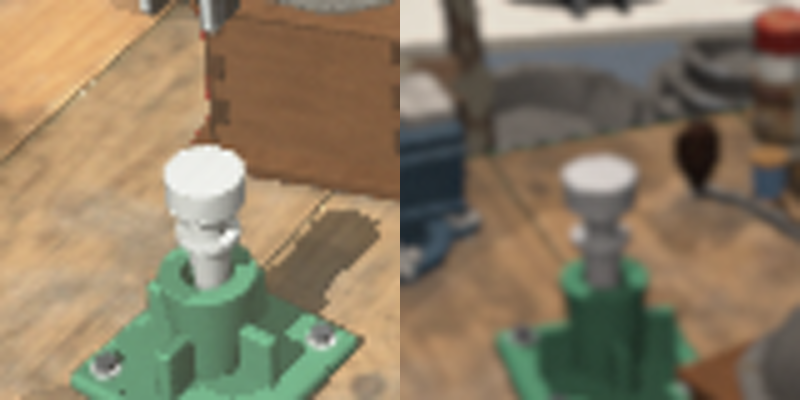

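The stake stands loose in the socket. Its top centre is at (204,167) in the scene crop and (200,171) in the side crop, which puts it within a few mm of the axis with its top near z = 0.15. Next I'll tap with shut fingertips.

jog_arm(
  deltas=[
    [-0.002,0,-0.02,0,0,0,0],
    [0,0,-0.03,0,0,0,0],
    [0,0,-0.025,0,0,0,0],
    [0,0,-0.015,0,0,0,0],
    [0,0,-0.006,0,0,0,0],
    [0,0,0,0,0,0,0],
    [0,0,0,0,0,0,0],
  ],
)

```text
t: 10.6
eef_pos: [0.4444, 0.2378, 0.1804]
tool_rot: [0.0, 0.624, 0.781, 0.0]
contact_force: [-0.3, 0.2, 0.5]
gripper_width: 0.003
grasp_force: 0.0
```

jog_arm(
  deltas=[
    [0,0,-0.002,0,0,0,0],
    [0,0,-0.002,0,0,0,0],
    [0,0,-0.002,0,0,0,0],
    [0,0,-0.002,0,0,0,0],
    [0,0,0,0,0,0,0],
  ],
)

```text
t: 11.1
eef_pos: [0.444, 0.2375, 0.1716]
tool_rot: [-0.0, 0.624, 0.781, -0.0]
contact_force: [-0.1, 0.1, -0.7]
gripper_width: -0.001
grasp_force: 0.0
```

jog_arm(
  deltas=[
    [0,0,-0.001,0,0,0,0],
    [0,0,-0.001,0,0,0,0],
    [0,0,-0.001,0,0,0,0],
    [0,0,0,0,0,0,0],
  ],
)

```text
t: 11.5
eef_pos: [0.444, 0.2375, 0.1688]
tool_rot: [0.0, 0.624, 0.781, 0.0]
contact_force: [0.8, -0.5, 1.9]
gripper_width: -0.001
grasp_force: 0.7
```

jog_arm(
  deltas=[
    [0,0,-0.001,0,0,0,0],
    [0,0,-0.001,0,0,0,0],
    [0,0,-0.001,0,0,0,0],
    [0,0,0,0,0,0,0],
  ],
)

```text
t: 11.9
eef_pos: [0.444, 0.2374, 0.1656]
tool_rot: [-0.0, 0.624, 0.781, -0.0]
contact_force: [0.6, 0.2, 0.7]
gripper_width: -0.003
grasp_force: 0.5
```

jog_arm(
  deltas=[
    [0,0,-0.001,0,0,0,0],
    [0,0,-0.001,0,0,0,0],
    [0,0,-0.001,0,0,0,0],
  ],
)

```text
t: 12.2
eef_pos: [0.4444, 0.2378, 0.163]
tool_rot: [0.0, 0.624, 0.781, 0.001]
contact_force: [1.4, 0.7, 4.3]
gripper_width: -0.003
grasp_force: 2.4
```

jog_arm(
  deltas=[
    [0,0,-0.001,0,0,0,0],
    [0,0,-0.001,0,0,0,0],
    [0,0,-0.001,0,0,0,0],
  ],
)

```text
t: 12.5
eef_pos: [0.4448, 0.2381, 0.1605]
tool_rot: [0.0, 0.624, 0.781, 0.001]
contact_force: [1.6, 0.8, 6.3]
gripper_width: 0.0
grasp_force: 3.5
```

jog_arm(
  deltas=[
    [0,0,-0.001,0,0,0,0],
    [0,0,-0.001,0,0,0,0],
    [0,0,0,0,0,0,0],
  ],
)

```text
t: 12.8
eef_pos: [0.4449, 0.2383, 0.1584]
tool_rot: [0.0, 0.624, 0.781, 0.001]
contact_force: [0.9, 0.7, 5.2]
gripper_width: 0.0
grasp_force: 2.8
```

jog_arm(
  deltas=[
    [0,0,-0.001,0,0,0,0],
    [0,0,-0.001,0,0,0,0],
    [0,0,0,0,0,0,0],
  ],
)

```text
t: 13.1
eef_pos: [0.4459, 0.2389, 0.1579]
tool_rot: [0.001, 0.624, 0.781, 0.002]
contact_force: [-0.8, -0.7, 16.4]
gripper_width: 0.004
grasp_force: 8.4
```

jog_arm(
  deltas=[
    [0,0,-0.001,0,0,0,0],
    [0,0,-0.001,0,0,0,0],
    [0,0,0,0,0,0,0],
  ],
)

```text
t: 13.4
eef_pos: [0.4476, 0.2401, 0.1578]
tool_rot: [0.002, 0.624, 0.781, 0.005]
contact_force: [-0.8, -0.3, 27.4]
gripper_width: -0.003
grasp_force: 13.7
```

Force climbed to 27 N with no further sinking, at the expected home height of 0.158. Now I'll retreat and check.

jog_arm(
  deltas=[
    [0,0,0.006,0,0,0,0],
    [0,0,0.02,0,0,0,0],
    [0,0,0.04,0,0,0,0],
    [0,0,0.04,0,0,0,0],
    [0,0,0.03,0,0,0,0],
    [0,0,0,0,0,0,0],
    [0,0,0,0,0,0,0],
  ],
)

```text
t: 14.1
eef_pos: [0.4437, 0.2372, 0.2896]
tool_rot: [0.0, 0.624, 0.781, -0.0]
contact_force: [-0.7, -0.0, 0.1]
gripper_width: -0.001
grasp_force: 0.0
```

Run:
```python
from h import *
a=snap('scene','s5');b=snap('side','d5'); o=bot.get_obs(); print(o['t'],o['eef_pos'],o['contact_force'])
L=[]
for c in(a,b):
  u=proj(c,[.444,.237,.13]).round().astype(int);print([proj(c,[.4443,.2374,z])-u+40 for z in(.136,.150,.078)]);L.append(cv2.resize(c['img'][u[1]-40:u[1]+40,u[0]-40:u[0]+40],None,fx=5,fy=5,interpolation=cv2.INTER_CUBIC))
cv2.imwrite('pics/c5.png',np.hstack(L)[:,:,::-1])
```

```text
14.2 [0.44316875 0.23681344 0.28827927] [ 0.06528856 -0.37412367  0.5455931 ]
[array([39.91222146, 38.20107584]), array([39.56079382, 34.24072533]), array([41.32246059, 54.09351169])]
[array([40.1876113, 38.487374 ]), array([40.08766893, 34.33354304]), array([40.58955171, 55.19292622])]
```

View pics/c5.png

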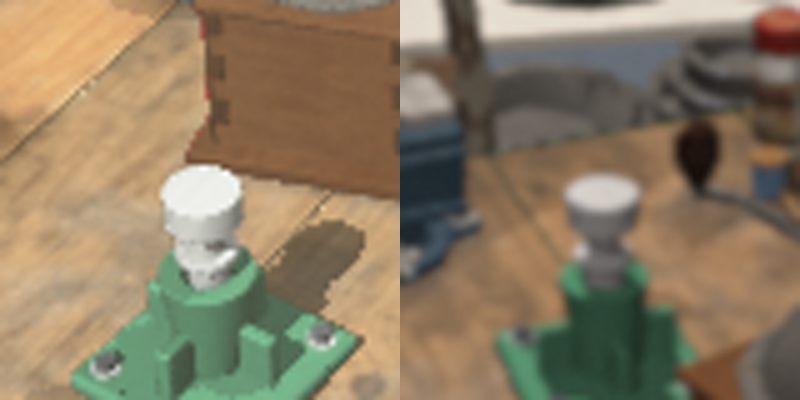

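The stake top went from (204,167) to (202,187) in the scene crop and from (200,171) to (201,193) in the side crop. That is about 14 mm lower, and it matches the projected home position on the socket axis, upright.

```bash
python3 -c "
from station import bot
print(bot.hand_in())"
```

```text
the job is handed in; nothing more can be done
None
```

I stood the flat-topped stake loose in the socket, let go, tapped it down to the hard stop (about 14 mm, firm at 27 N) and handed the job in; both cameras showed it upright and fully home, but no verdict came back.

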